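# Hang the dry stemmed glass from the drying rail onto the sprung glass keeper

### The arm

A 7-joint arm with a two-finger parallel gripper is mounted at the origin on a cart in front of the work surface, level with it; the furniture and walls round the work are solid. World frame = base frame: x ahead of the robot, y to its left, z up, the work surface at z = 0. Lengths are in m, angles in rad, forces in N, time in s.
With the tool pointing down it reaches from about 0.425 to 0.925 m from the base axis. Payload 6.8 kg.
Tool frame: the origin (TCP) lies midway between the tips of the shut fingers; the grasp point (between the pads) lies 19 mm behind it; z points along the fingers, y is the line along which they close (so a half turn about z gives the same grasp; the last joint's range is limited). The gripper opens to 85 mm and grips with 20 to 120 N. Pads are 22 mm wide; open, the fingers measure 114 mm over their backs; the gripper's body (76 mm by 85 mm) begins 54 mm behind the grasp point. The pads swing forward as they close: fully open they stand 13 mm farther back than shut.
Start: joints at [1.009, 0.477, 0.022, 1.555, -0.011, 1.109, -0.083], TCP at [0.296, -0.607, 0.199] pointing down, gripper open.
Joint ranges: [-2.96, 2.96], [-0.34, 2.1], [-1.41, 1.46], [0.24, 2.44], [-1.37, 4.51], [0.17, 1.92], [-2.96, 2.96]. Speed limits (rad/s): [2.39, 2.39, 3.14, 3.14, 3.14, 3.14, 3.14].

### API

Orientations are given as a rotation vector (axis times angle).
In Python, from bench import r gives the robot as it stands. The module is installed in compiled form; this text tells all that it offers.
- The arm moves only by the tool apply_moves, never from a script. Its argument "rows" is a list of rows, each a list of 6 numbers: the shift along the tool's x, y, z scaled (see below), then the turn, a rotation vector about the tool's x, y, z scaled (see below). A call has 1 to 5 rows; each row is the pose to reach, as a shift and turn from the pose commanded when the call began, along the tool's axes at that moment; what a row does not reach only later rows make up. The controller multiplies each number of a shift by 0.25 m and each number of a turn by 90 degrees. A row lasts 1/8 s, in which the tool goes at most 62.5 mm and 10.7 degrees, less where a joint would pass 70% of its speed; a pose out of reach is approached as far as the arm can. A call with a number of a shift or a turn outside -1 to 1 is refused whole. A call with a gripper value outside its range is refused whole. "claw" is the opening, from 0 (shut) to 1 (fully open), set as the call begins (left out, the last holds). The fingers move at their own pace and stop on an object; "newtons" is the grip in N (left out, the last holds). Time passes only in rows, so rows that repeat a pose let the fingers close. It gives the time, the measured TCP pose, the force, the opening and the grip force at its end, in the units of the state.
- r.get_obs(): the state, without advancing time (a new reading comes with each control period).
- r.grab_frame(name): name is "scene" or "top" or "wrist"; returns a dict with "pixels" (400x640x3 uint8, red, green, blue), "intrinsics" (3x3 intrinsics, pixels), "eye" and "attitude" of the camera in the world. Camera axes: x right, y up, looking along -z (the intrinsics and any distortion apply to the point x, -y, -z); pixel columns grow to the right and rows downward; lengths in m; the calibration is good to about 2 mm. A picture is of the moment at which its call begins. There is no depth.
- r.hand_in(): hands the job in; it is judged then, once.
Trained networks look in a picture, given as the dict that the camera call returned (one of the last four; its "shot" number tells which), for a name from the list of things; names that differ only in an ending like _2 or _b are one class to them, and where a whole thing is asked for, a point or a joint stands for the part that bears it (a point fixed in the world has none). Each returns a list of dicts, best first, with "conf" (0 to 1); they miss things now and then, are a little off and sometimes report something else, mostly with a low value. They report only what shows in the picture. A call takes as long as a camera call. They do not tell look-alikes from the thing itself.
- r.search_frame(picture, thing): "rect" ([left, top, width, height] in pixels, round what is visible of it).
- r.outline_of(picture, thing): "pixels" (400x640 bool, what is visible of it) and "rect" ([left, top, width, height] in pixels, round what is visible of it).
- r.landmark_of(picture, thing): "point" ([column, row] in pixels: a listed point, or the origin of a listed thing).
The state is a dict: "clock": time; "joints": joint angles; "qvel": joint speeds; "tau": joint torques, N m; "tcp_pos": TCP position; "orientation": TCP orientation; "contact_force": force on the tool from outside, world axes, zero at the start; "moment": the same for the moment, N m; "grip_width": finger opening in m; "gripper_force": force on a finger pad.
Only numpy, scipy, OpenCV 4.12 (cv2) and the standard library are available. Lean on these libraries where they do the work, as an engineer would, in place of code of your own. Each camera call takes 0.05 s, during which the arm holds its last target. There are 200 camera calls.

### The job

The stemmed glass hanging upside down by its foot on the drying rail is dry: bring it out over the upturned ends of those wires and hang it the same way on the glass keeper next to it. Carry its foot in over the keeper's upturned wire ends, push it back against the sprung pad and set it down gently on the wires behind the ends, so that the pad holds it snug against them, then let go. It is thin glass, so never force it against either stand or let it drop, and leave the other things on the worktop where they are.

Things in the scene. Friction and masses are not known exactly. Their poses are not given: they have to be found in the camera images.
- drying_rail: Fixed steel stand: drip tray (104 x 196 x 12 mm), column, two parallel springy 5 mm wires (axes 30 mm apart, 3 N per mm), open above, running to the body's +y. Origin on the worktop under the column axis, z up. Wire tops 185 mm above the worktop; their free ends, 160 mm from the column axis, turn up as end stops 10 mm high
- glass: Stemmed clear glass, 156 mm long, about 0.18 kg, hanging upside down. Origin at the centre of its rim (lowest), z up along the stem. Bowl to 66 mm wide from 0 to 86 mm, stem 9 mm, foot underside at 150 mm. The foot rides on the wires, the stem between them; the wider bowl lets the foot rise at most 60 mm above the wires until out past their free ends
- glass_foot (a point): Centre of the glass's foot disc (58 mm diameter, 6 mm thick), half-way through its thickness; the foot is the part to grip, across the wires, fingers outside them. Its underside is 3 mm below this point
- keeper: Fixed stand: dark wooden base 104 x 160 x 16 mm, column, clamp head, two springy 5 mm wires (axes 30 mm apart, 4 N per mm) running to the body's -y, ends turned up as stops 10 mm high. Origin on the worktop under the column axis, z up. Its clamp settings differ each time and are not measured: wire tops 186 to 212 mm above the worktop, stops' axes 107 to 137 mm from the column axis
- pad (a joint): How far the keeper's sprung pad is pushed back (m): 0 free, 0.004 glass seated, 0.010 its end; 1.5 N at first, 0.5 N more per mm. Pad 34 mm wide, 3 to 46 mm above the wires, facing the stops, when free 53 mm behind their axes. A seated foot lies flat on the wires, centre 28 mm behind the stops' axes; push it 2 to 5 mm beyond that to pass down behind the stops
- tumbler: Clear drinking glass, 79 mm wide, 90 mm high, standing on the worktop behind; origin under its centre. Leave it alone
- salt_shaker: Salt shaker, 44 mm wide, 90 mm high, standing on the worktop behind; origin under its centre. Leave it alone
- clay_saucer: Small upturned brown clay dish, 63 mm wide, 27 mm high, on the worktop; origin under its centre. Leave it alone
- teaspoon: Metal teaspoon, 130 x 26 x 11 mm, lying on the worktop; origin under its centre. Leave it alone
- dark_jar: Glass jar with a black lid, 68 mm wide, 100 mm high, standing on the worktop; origin under its centre. Leave it alone
- sink_bowl: White bowl, 100 mm wide, 44 mm high, on the worktop; origin under its centre. Leave it alone
- tea_box: Dark carton, 35 x 66 x 102 mm, standing on the worktop; origin under its centre. Leave it alone
Things that resemble listed ones, but are neither listed nor needed, are in the scene too. Leave any orange look-alike of the glass alone.

How it is judged:
By the outcome, as a careful person would: the job done as asked, in the order asked, and still so for the second after the job is handed in, with the robot touching nothing.
It also fails if it takes over 48 s, if anything falls off the work surface, if the arm or the gripper's body presses on something with over 40 N, if the wrist force passes 120 N, or if a joint passes its speed limit or range.

## Working session

There is one attempt and no reset: what is moved stays moved. The work goes in short steps, Python scripts to look and compute and a tool call to move; the robot and the scene stay as the last step left them, time stands still between calls to the robot, and variables do not carry over. Pictures are saved under pics/ and viewed, at most 10 in all, crops included, and the job is handed in when it is done.

Besides the shell and the picture viewer there is one more tool, called after "Request:" as name(argument=value, ...) on one line, values as JSON. apply_moves: Moves the arm, as the interface text tells. Its arguments: {"type":"object","properties":{"rows":{"type":"array","items":{"type":"array","items":{"type":"number"}}},"claw":{"type":"number"},"newtons":{"type":"number"}},"required":["rows"]}

```bash
mkdir -p pics
cat > h.py <<'E'
import numpy as np,cv2
from scipy.spatial.transform import Rotation as R
from bench import r
def rot(f):
    a=np.array(f["attitude"],float)
    return a if a.shape==(3,3) else (R.from_rotvec(a).as_matrix() if a.size==3 else R.from_quat(a).as_matrix())
def save(f,n): cv2.imwrite('pics/'+n,np.ascontiguousarray(f["pixels"][:,:,::-1]))
def ray(f,p):
    K=np.array(f["intrinsics"]); d=np.linalg.inv(K)@[p[0],p[1],1]
    d=rot(f)@[d[0],-d[1],-d[2]]; return np.array(f["eye"],float),d/np.linalg.norm(d)
def atz(f,p,z):
    e,d=ray(f,p); return e+d*(z-e[2])/d[2]
def proj(f,X):
    c=rot(f).T@(np.array(X,float)-np.array(f["eye"])); q=np.array(f["intrinsics"])@[c[0],-c[1],-c[2]]; return q[:2]/q[2]
def tri(rs):
    A=np.zeros((3,3));b=np.zeros(3)
    for e,d in rs:
        P=np.eye(3)-np.outer(d,d);A+=P;b+=P@e
    X=np.linalg.solve(A,b); return X,[round(float(np.linalg.norm((np.eye(3)-np.outer(d,d))@(X-e)))*1e3,1) for e,d in rs]
E
python3 - <<'E'
from h import *
print(r.get_obs())
F={}
for n in("scene","top"):
    f=F[n]=r.grab_frame(n); save(f,n+'1.png'); print(n,f.keys(),f["eye"],f["attitude"],f["intrinsics"])
    for t in("glass","glass_foot","drying_rail","keeper","pad"):
        print(t,[(np.round(x["rect"]),round(x["conf"],2)) for x in r.search_frame(f,t)], [(np.round(x["point"],1),round(x["conf"],2)) for x in r.landmark_of(f,t)])
E
```

```text
{'clock': 0.0, 'joints': array([ 1.00890426,  0.4777771 ,  0.02235499,  1.55645792, -0.01148922,
        1.10926797, -0.08309329]), 'qvel': array([-5.78665653e-05, -3.46715043e-04, -7.54310521e-04, -9.58537202e-04,
       -1.18321974e-03,  6.46517584e-04, -5.41174113e-04]), 'tau': array([-7.50286254e-04, -5.96461880e+01,  1.60727162e+00, -2.81200951e+01,
        1.22983221e-02,  9.36351222e-03, -3.60451270e-05]), 'tcp_pos': array([ 0.2955944 , -0.60612097,  0.19763875]), 'orientation': array([-3.05941117e+00, -7.06362565e-01,  8.53893684e-04]), 'contact_force': array([ 0.34299352,  0.34803582, -0.13688102]), 'moment': array([ 0.00376071,  0.01119581, -0.00278216]), 'gripper_force': 0.0, 'grip_width': 0.0855488100581156}
scene dict_keys(['pixels', 'intrinsics', 'eye', 'attitude', 'shot']) [-0.39775011  0.66766642  0.53389304] [ 0.70411725 -1.15280466 -1.76352759] [[395.91168483   0.         318.30306581]
 [  0.         395.91168483 202.22326717]
 [  0.           0.           1.        ]]
glass [(array([288., 238.,  34.,  79.]), 0.71), (array([377., 158.,  22.,  57.]), 0.56)] [(array([305.6, 310.9]), 0.83), (array([382.6, 208.9]), 0.56)]
glass_foot [(array([289., 236.,  32.,  83.]), 0.71)] [(array([303.3, 243.2]), 0.92), (array([386.5, 161.5]), 0.9)]
drying_rail [(array([350., 155.,  74.,  82.]), 0.92)] [(array([405.5, 212.7]), 0.72)]
keeper [(array([230., 161.,  69., 101.]), 0.59)] [(array([246. , 254.2]), 0.88)]Traceback (most recent call last):
  File "<stdin>", line 7, in <module>
ValueError: it knows: clay_saucer, dark_jar, drying_rail, glass, glass_foot, keeper, salt_shaker, sink_bowl, tea_box, teaspoon, tumbler
```

Run:
```python
from h import *
f=r.grab_frame("top"); save(f,'top1.png'); print(f["eye"],f["attitude"],f["intrinsics"])
for t in("glass","glass_foot","drying_rail","keeper"):
        print(t,[(np.round(x["rect"]),round(x["conf"],2)) for x in r.search_frame(f,t)], [(np.round(x["point"],1),round(x["conf"],2)) for x in r.landmark_of(f,t)])
```

```text
[0.29762279 0.26396503 1.19583226] [ 0.06883516 -0.07339978 -1.56220228] [[375.65724156   0.         320.70214059]
 [  0.         375.65724156 199.49115565]
 [  0.           0.           1.        ]]
glass [(array([392., 162.,  30.,  24.]), 0.95), (array([304., 120.,  28.,  36.]), 0.71)] [(array([398.9, 180.4]), 0.92), (array([276.8, 264. ]), 0.74)]
glass_foot [(array([392., 164.,  28.,  28.]), 0.95), (array([262., 254.,  26.,  28.]), 0.95), (array([242., 207.,  32.,  33.]), 0.43), (array([333., 186.,  20.,  17.]), 0.33)] [(array([409.3, 172.7]), 0.91), (array([269.8, 266.2]), 0.76)]
drying_rail [(array([374., 159.,  78.,  45.]), 0.56)] [(array([425.3, 177.8]), 0.68), (array([261.9, 222.7]), 0.19)]
keeper [(array([247., 165.,  59.,  45.]), 0.92)] [(array([262.8, 187.6]), 0.61)]
```

View pics/scene1.png

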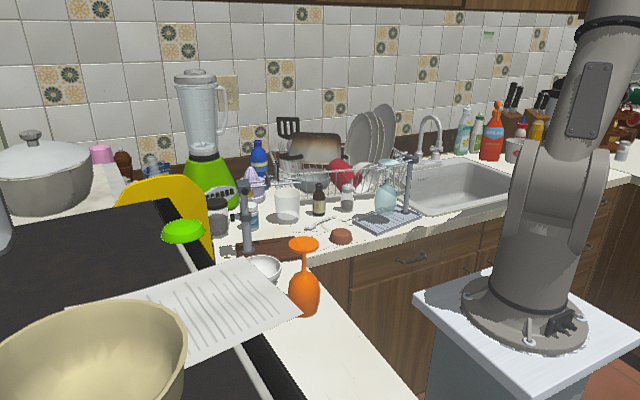

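View pics/top1.png

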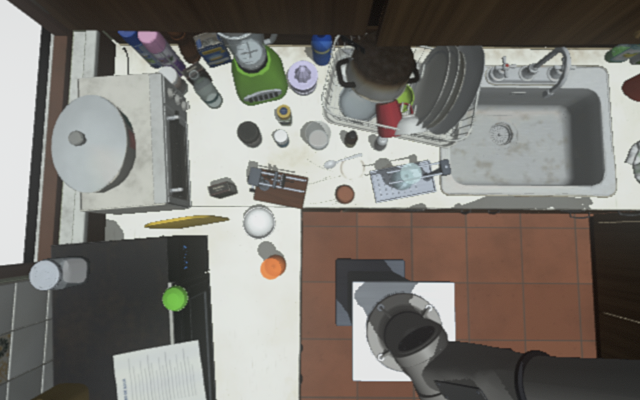

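The scene view shows the clear glass on the rail at (386,190), with the orange look-alike at (303,270). In the top view the clear glass is at (408,174) and the orange one at (270,266). The rail column is at about (443,167) with its wires running left, and the keeper column is at about (253,172) with its wires running right. The candidates are the clear glass on the rail and the orange glass, so I choose the clear one.

Run:
```python
from h import *
f=r.grab_frame("top"); g=r.grab_frame("scene")
def crop(f,x,y,w,h,s): return cv2.resize(np.ascontiguousarray(f["pixels"][y:y+h,x:x+w,::-1]),(w*s,h*s),interpolation=cv2.INTER_CUBIC)
a=crop(f,365,145,100,70,4);b=crop(f,235,145,100,70,4);c=crop(g,345,145,100,75,4);d=crop(g,220,170,100,75,4)
cv2.imwrite('pics/c1.png',np.vstack([np.hstack([a,b]),np.hstack([c,d])]))
X,e=tri([ray(f,(409.3,172.7)),ray(g,(386.5,161.5))]);print("foot",X,e, atz(f,(409.3,172.7),.188))
for nm,p in(("railcol",(425.3,177.8)),("keeper",(262.8,187.6))): print(nm,atz(f,p,0))
print(atz(g,(405.5,212.7),0),atz(g,(246,254.2),0))
print(r.get_obs()["clock"])
```

```text
foot [0.46426902 0.02258127 0.18958356] [0.9, 0.9] [0.46406017 0.02148376 0.188     ]
railcol [ 0.47892919 -0.07501326  0.        ]
keeper [0.44318227 0.44667613 0.        ]
[ 0.48612872 -0.0824404   0.        ] [0.46186121 0.44215302 0.        ]
1.05
```

View pics/c1.png

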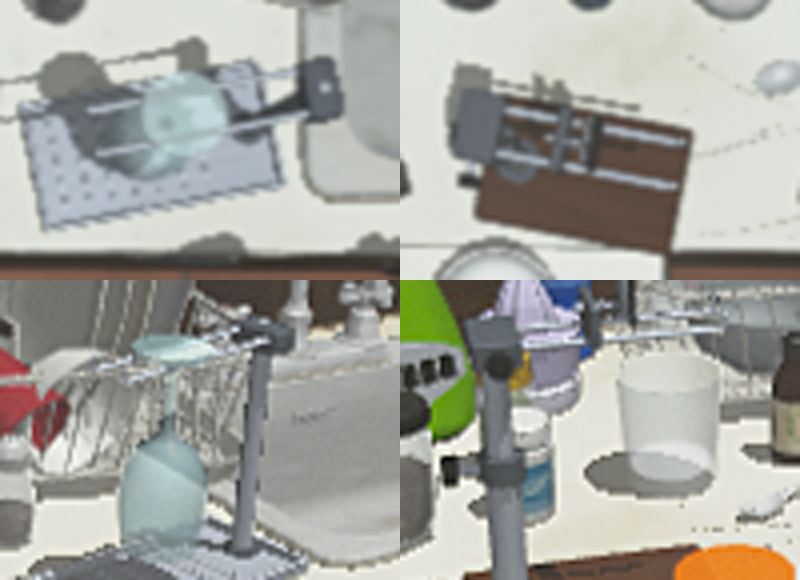

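The crop confirms it: the clear glass hangs on the rail wires. The keeper has its head at the left, its pad at about (382,177) and wire ends at about (307,181) and (304,191). Next I compute the directions and the first hover.

Run:
```python
from h import *
f=r.grab_frame("top")
def c(ox,oy,x,y): return (ox+x/4-.4,oy+y/4-.4)
P=lambda ox,x,y,z: atz(f,c(ox,145,x,y),z)
a=P(365,300,72,.185);b=P(365,90,106,.185);d=P(365,300,118,.185);e=P(365,97,153,.185)
print("rail",a,b,np.degrees(np.arctan2(*(b-a)[:2])),d,e,np.degrees(np.arctan2(*(e-d)[:2])))
print("railhead",P(365,322,90,.19))
for z in(.186,.2,.212):
  q=[P(235,x-400,y,z) for x,y in((605,132),(688,145),(605,172),(677,186),(478,125),(595,150))];print("keeper",z,np.round(q,3).tolist(),np.degrees(np.arctan2(*(q[1]-q[0])[:2])),np.linalg.norm((q[1]-q[3])[:2]))
o=r.get_obs();print(R.from_rotvec(o["orientation"]).as_matrix().round(3))
w=r.grab_frame("wrist");T=R.from_rotvec(o["orientation"]).as_matrix();print("cam in tool",T.T@(np.array(w["eye"])-o["tcp_pos"]),(T.T@rot(w)).round(2),w["intrinsics"][0])
for t in("clay_saucer","teaspoon","tumbler","dark_jar"):
  print(t,[(atz(f,x["point"],0).round(3),round(x["conf"],2)) for x in r.landmark_of(f,t)][:2])
```

```text
rail [ 0.49306393 -0.06238427  0.185     ] [0.46848596 0.08117815 0.185     ] -9.714892204444599 [ 0.46134877 -0.0617058   0.185     ] [0.43627194 0.07670662 0.185     ] -10.269155171298074
railhead [ 0.47984458 -0.07544068  0.19      ]
keeper 0.186 [[0.448, 0.356, 0.186], [0.44, 0.3, 0.186], [0.421, 0.356, 0.186], [0.412, 0.307, 0.186], [0.452, 0.443, 0.186], [0.436, 0.363, 0.186]] -171.4687289103737 0.028910995681748743
keeper 0.2 [[0.446, 0.355, 0.2], [0.438, 0.299, 0.2], [0.419, 0.355, 0.2], [0.41, 0.307, 0.2], [0.45, 0.44, 0.2], [0.434, 0.362, 0.2]] -171.4687289103737 0.028510182638539234
keeper 0.212 [[0.444, 0.354, 0.212], [0.436, 0.299, 0.212], [0.418, 0.354, 0.212], [0.409, 0.306, 0.212], [0.448, 0.438, 0.212], [0.432, 0.36, 0.212]] -171.46872891037373 0.028166628601502566
[[ 0.899  0.438  0.   ]
 [ 0.438 -0.899 -0.   ]
 [ 0.     0.    -1.   ]]
cam in tool [ 0.07377796  0.00203542 -0.17493464] [[ 0.    0.96  0.29]
 [ 1.   -0.    0.  ]
 [ 0.    0.29 -0.96]] [280.26836539   0.         320.12483544]
clay_saucer [(array([0.427, 0.19 , 0.   ]), 0.86), (array([0.33 , 0.453, 0.   ]), 0.33)]
teaspoon [(array([0.537, 0.19 , 0.   ]), 0.51)]
tumbler [(array([0.608, 0.282, 0.   ]), 0.7)]
dark_jar [(array([0.597, 0.481, 0.   ]), 0.93)]
```

```bash
cat >> h.py <<'E'
def plan(p,az,q=None):
    "row numbers to reach TCP p, pointing down, tool y at azimuth az deg, from pose q"
    o=r.get_obs(); T=R.from_rotvec(o["orientation"]); p0=o["tcp_pos"]
    if q is not None: p0,T=np.array(q[0]),q[1]
    a=np.radians(az); y=np.array([np.cos(a),np.sin(a),0]); z=np.array([0,0,-1.]); G=R.from_matrix(np.c_[np.cross(y,z),y,z])
    s=T.inv().apply(np.array(p)-p0)/.25; t=(T.inv()*G).as_rotvec()/(np.pi/2)
    print(np.round(s,3).tolist(),np.round(t,3).tolist(),"t",round(o["clock"],2)); return (p,G)
E
python3 - <<'E'
from h import *
q=plan((.45,-.37,.29),-27)
q=plan((.472,-.16,.29),0,q)
q=plan((.455,.02,.27),10,q)
E
```

```text
[0.969, -0.581, -0.366] [0.0, -0.0, -0.411] t 1.35
[0.788, -0.303, 0.0] [0.0, 0.0, -0.3] t 1.35
[0.72, -0.068, 0.08] [0.0, 0.0, -0.111] t 1.35
```

Request:
apply_moves(rows=[[0.97, -0.58, -0.37, 0, 0, -0.41], [0.97, -0.58, -0.37, 0, 0, -0.41], [0.97, -0.58, -0.37, 0, 0, -0.41], [0.97, -0.58, -0.37, 0, 0, -0.41], [0.97, -0.58, -0.37, 0, 0, -0.41]], claw=1)

```text
clock: 1.98
tcp_pos: [0.452, -0.3675, 0.2924]
orientation: [2.677, 1.643, 0.002]
contact_force: [0.7, -0.1, -0.6]
grip_width: 0.0856
gripper_force: 0.0
```

Request:
apply_moves(rows=[[0.79, -0.3, 0, 0, 0, -0.3], [0.79, -0.3, 0, 0, 0, -0.3], [0.79, -0.3, 0, 0, 0, -0.3], [0.79, -0.3, 0, 0, 0, -0.3]])

```text
clock: 2.48
tcp_pos: [0.474, -0.1558, 0.2917]
orientation: [2.216, 2.226, 0.001]
contact_force: [0.5, -0.5, 0.1]
grip_width: 0.0849
gripper_force: 0.0
```

Request:
apply_moves(rows=[[0.72, -0.07, 0.08, 0, 0, -0.11], [0.72, -0.07, 0.08, 0, 0, -0.11], [0.72, -0.07, 0.08, 0, 0, -0.11], [0.72, -0.07, 0.08, 0, 0, -0.11], [0.72, -0.07, 0.08, 0, 0, -0.11]])

```text
clock: 3.1
tcp_pos: [0.4564, 0.0194, 0.2712]
orientation: [2.023, 2.403, -0.0]
contact_force: [-0.3, 0.2, 0.3]
grip_width: 0.0854
gripper_force: 0.0
```

Run:
```python
from h import *
w=r.grab_frame("wrist");save(w,'w1.png')
for t in("glass_foot","drying_rail"):
  for x in r.landmark_of(w,t): print(t,np.round(x["point"],1),round(x["conf"],2),atz(w,x["point"],.188 if t[0]=='g' else 0).round(4))
for x in r.outline_of(w,"glass_foot")[:1]: print(x["rect"],x["conf"])
print(proj(w,(.464,.0225,.188)),r.get_obs()["tcp_pos"])
```

```text
glass_foot [327.1 197.4] 0.59 [0.4646 0.0151 0.188 ]
drying_rail [325.8 221.7] 0.96 [ 0.4846 -0.0826  0.    ]
[297.6, 149.6, 57.7, 72.1] 0.74
[327.80683922 189.98348692] [0.45654863 0.01858612 0.27111405]
```

View pics/w1.png

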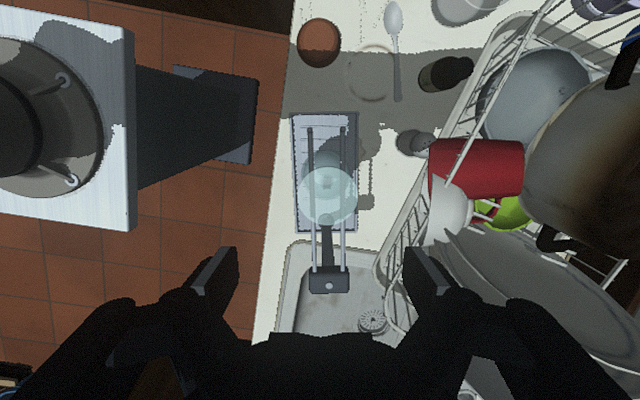

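The wrist view shows the foot disc at about (328,196), wire ends at (309,128) and (343,128), and the head at (329,282). The wires run nearly along tool x.

Run:
```python
from h import *
w=r.grab_frame("wrist")
g=cv2.cvtColor(w["pixels"],cv2.COLOR_RGB2HSV).astype(int)
im=w["pixels"].astype(int)
for p in((309.5,128),(343,128),(314,268),(345,268)): print(p,atz(w,p,.185 if p[1]>200 else .192).round(4))
# foot disc left/right/top/bottom extents by profile
print("row196",[tuple(im[196,c]) for c in range(292,304)]);print([tuple(im[196,c]) for c in range(350,364)])
print("col328",[tuple(im[c,328]) for c in range(220,232)]);print([tuple(im[c,328]) for c in range(160,174)])
for c in(309,314):
  pass
for row in(135,145,155,240,255,265): print(row,[int(im[row,c].sum()) for c in range(302,352)])
```

```text
(309.5, 128) [0.438  0.0757 0.192 ]
(343, 128) [0.4671 0.0807 0.192 ]
(314, 268) [ 0.465  -0.0652  0.185 ]
(345, 268) [ 0.4971 -0.0597  0.185 ]
row196 [(np.int64(203), np.int64(208), np.int64(197)), (np.int64(195), np.int64(203), np.int64(198)), (np.int64(157), np.int64(168), np.int64(181)), (np.int64(115), np.int64(126), np.int64(135)), (np.int64(52), np.int64(58), np.int64(61)), (np.int64(136), np.int64(150), np.int64(157)), (np.int64(196), np.int64(215), np.int64(218)), (np.int64(182), np.int64(201), np.int64(205)), (np.int64(182), np.int64(201), np.int64(204)), (np.int64(182), np.int64(200), np.int64(204)), (np.int64(181), np.int64(203), np.int64(206)), (np.int64(185), np.int64(200), np.int64(206))]
[(np.int64(136), np.int64(163), np.int64(165)), (np.int64(137), np.int64(163), np.int64(160)), (np.int64(145), np.int64(169), np.int64(171)), (np.int64(144), np.int64(169), np.int64(167)), (np.int64(134), np.int64(159), np.int64(158)), (np.int64(150), np.int64(176), np.int64(177)), (np.int64(188), np.int64(211), np.int64(218)), (np.int64(155), np.int64(179), np.int64(181)), (np.int64(
[... 2306 characters left out ...]
 456, 346, 465, 676, 659, 657, 687, 578, 177, 199, 174, 207, 172, 196, 182, 203, 177, 141, 319, 590, 636, 619, 619, 617, 625, 633, 559, 412, 497, 477, 369, 455, 643, 625, 618, 614, 618, 623]
255 [543, 541, 547, 539, 538, 537, 536, 527, 546, 515, 447, 487, 514, 394, 402, 519, 528, 532, 563, 460, 129, 174, 179, 186, 183, 183, 186, 174, 196, 193, 167, 122, 317, 570, 533, 531, 519, 515, 487, 420, 501, 498, 355, 314, 535, 498, 501, 510, 520, 520]
265 [532, 531, 544, 542, 535, 527, 536, 558, 577, 479, 325, 485, 521, 459, 294, 151, 266, 256, 277, 237, 122, 150, 156, 149, 141, 139, 151, 138, 145, 149, 152, 133, 109, 170, 289, 278, 262, 267, 256, 368, 509, 498, 395, 275, 262, 368, 508, 492, 488, 496]
```

Run:
```python
from h import *
w=r.grab_frame("wrist")
X=atz(w,(327.2,195.2),.1905);print(X)
q=plan((X[0],X[1],.22),10.5)
q=plan((X[0],X[1],.163),10.5,q)
```

```text
[0.46421783 0.01746603 0.1905    ]
[-0.011, 0.029, 0.204] [-0.0, 0.0, -0.009] t 3.4
[0.0, 0.0, 0.228] [0.0, 0.0, 0.0] t 3.4
```

Request:
apply_moves(rows=[[-0.008, 0.03, 0.2, 0, 0, -0.01], [-0.008, 0.03, 0.2, 0, 0, -0.01], [-0.008, 0.03, 0.35, 0, 0, -0.01], [-0.008, 0.03, 0.43, 0, 0, -0.01], [-0.008, 0.03, 0.43, 0, 0, -0.01]])

```text
clock: 4.03
tcp_pos: [0.4636, 0.019, 0.1638]
orientation: [-2.004, -2.417, 0.002]
contact_force: [0.6, -0.5, 0.7]
grip_width: 0.0853
gripper_force: 0.0
```

Run:
```python
from h import *
w=r.grab_frame("wrist");save(w,'w2.png');o=r.get_obs();print(o["tcp_pos"],o["contact_force"],proj(w,(.4642,.0175,.191)))
```

```text
[0.4644986  0.01923397 0.16475726] [-0.46630508  0.64686003  0.08450693] [319.40999654 245.37234757]
```

View pics/w2.png

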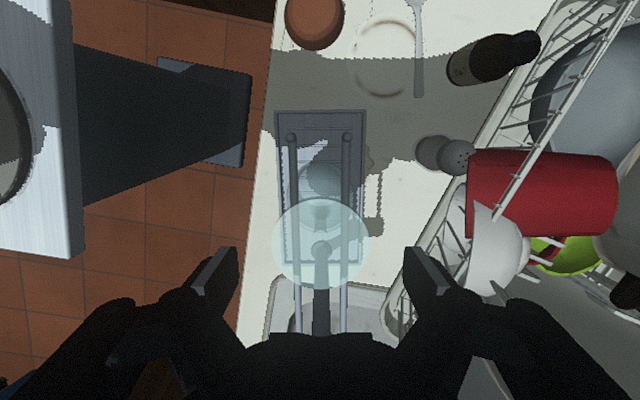

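The fingers straddle the disc centred at (321,243), outside the wires, so I close.

Request:
apply_moves(rows=[[0, 0, 0, 0, 0, 0], [0, 0, 0, 0, 0, 0], [0, 0, 0, 0, 0, 0], [0, 0, 0, 0, 0, 0], [0, 0, 0, 0, 0, 0]], claw=0, newtons=30)

```text
clock: 4.7
tcp_pos: [0.464, 0.0192, 0.1636]
orientation: [-2.005, -2.419, 0.0]
contact_force: [0.1, -0.4, -0.0]
grip_width: 0.0
gripper_force: 0.0
```

Run:
```python
from h import *
o=r.get_obs();print(o["tcp_pos"],o["contact_force"],o["gripper_force"],o["grip_width"])
T=R.from_rotvec(o["orientation"]);print(np.degrees(np.arctan2(*T.as_matrix()[[1,0],1])))
w=r.grab_frame("wrist");save(w,'w3.png')
print([(x["point"],x["conf"]) for x in r.landmark_of(w,"glass_foot")])
print(proj(w,[*o["tcp_pos"][:2],.191]))
q=plan(o["tcp_pos"]+[0,0,.018],10.8)
```

```text
[0.46400989 0.01922796 0.16362167] [ 0.14400224 -0.44707627 -0.02998862] 0.0 3.183418756990855e-05
10.701415539721703
[([321.6, 244.0], 0.69)]
[318.9281358  243.04944001]
[-0.0, -0.0, -0.072] [-0.0, -0.0, -0.001] t 4.8
```

View pics/w3.png

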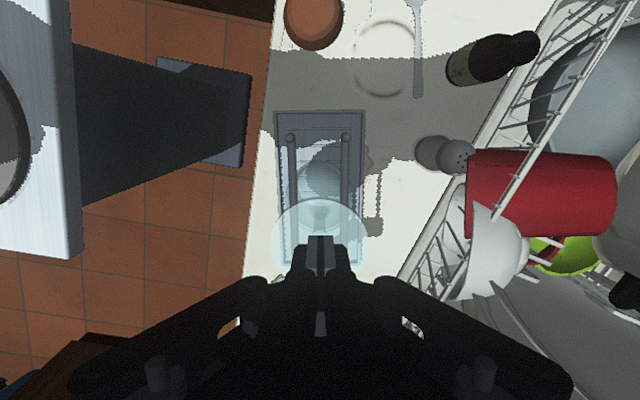

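The fingers closed without catching the disc, which hasn't moved and is still at about (321,244). I check the tip and disc heights.

Run:
```python
from h import *
o=r.get_obs();p=o["tcp_pos"];T=R.from_rotvec(o["orientation"]).as_matrix()
w=r.grab_frame("wrist");print(w["eye"])
for dz in(0,-.01,-.019,-.03,-.05): print(dz,proj(w,p+T@[0,0,dz]).round(1),proj(w,p+T@[.011,0,dz]).round(1))
f=r.grab_frame("top");g=r.grab_frame("scene")
for q in("glass_foot",):
  a=[x for x in r.landmark_of(f,q)];b=[x for x in r.landmark_of(g,q)];c=r.landmark_of(w,q)
  for s in(a,b,c): print([(np.round(x["point"],1),round(x["conf"],2)) for x in s])
crop=lambda f,x,y,w,h,s: cv2.resize(np.ascontiguousarray(f["pixels"][y:y+h,x:x+w,::-1]),(w*s,h*s),interpolation=cv2.INTER_CUBIC)
cv2.imwrite('pics/c2.png',np.hstack([crop(g,345,130,100,100,4),crop(f,360,120,100,100,4)]))
print("tcp in scene",proj(g,p),"foot pred",proj(g,(.464,.0185,.188)))
```

```text
[0.45137542 0.08984308 0.33852982]
0 [319.2 225. ] [319.2 209.5]
-0.01 [319.1 230.9] [319.1 214.7]
-0.019 [319.1 236.9] [319.1 219.9]
-0.03 [319.  245.1] [319.  227.1]
-0.05 [318.8 263. ] [318.8 243. ]
[(array([272. , 268.2]), 0.6), (array([410.9, 175.6]), 0.59)]
[(array([302.9, 241.6]), 0.96), (array([388.2, 164.5]), 0.6)]
[(array([320.7, 243.1]), 0.66)]
tcp in scene [387.09404434 170.14109519] foot pred [388.02100155 161.86260562]
```

View pics/c2.png

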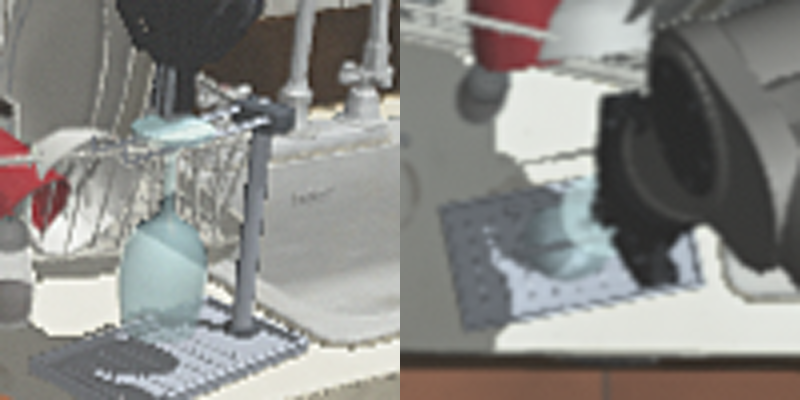

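The scene crop shows the shut tips just above the disc. The finger spacing in the wrist view agrees: the real tips sit about 34 mm behind the reported TCP. I open, go lower in steps and check.

Request:
apply_moves(rows=[[0, 0, 0, 0, 0, 0], [0, 0, 0, 0, 0, 0], [0, 0, 0, 0, 0, 0], [0, 0, 0, 0, 0, 0], [0, 0, 0, 0, 0, 0]], claw=1)

```text
clock: 5.72
tcp_pos: [0.4641, 0.0193, 0.1636]
orientation: [2.005, 2.419, 0.0]
contact_force: [0.3, 0.0, -0.1]
grip_width: 0.0853
gripper_force: 0.0
```

Request:
apply_moves(rows=[[0, 0, 0.03, 0, 0, 0], [0, 0, 0.06, 0, 0, 0], [0, 0, 0.09, 0, 0, 0], [0, 0, 0.115, 0, 0, 0], [0, 0, 0.115, 0, 0, 0]])

```text
clock: 6.35
tcp_pos: [0.4636, 0.0192, 0.1342]
orientation: [-2.004, -2.418, 0.001]
contact_force: [0.5, -0.2, -0.5]
grip_width: 0.0852
gripper_force: 0.0
```

Run:
```python
from h import *
o=r.get_obs();p=o["tcp_pos"];print(p,o["contact_force"],o["grip_width"])
w=r.grab_frame("wrist");g=r.grab_frame("scene")
crop=lambda f,x,y,w,h,s: cv2.resize(np.ascontiguousarray(f["pixels"][y:y+h,x:x+w,::-1]),(w*s,h*s),interpolation=cv2.INTER_CUBIC)
cv2.imwrite('pics/c3.png',np.hstack([crop(g,345,130,100,100,4),crop(w,195,180,250,250,2)[:400,:] if 0 else cv2.resize(crop(w,195,160,250,240,1),(400,400))]))
print([(np.round(x["point"],1),x["conf"]) for x in r.landmark_of(w,"glass_foot")],proj(w,(.4642,.0185,.191)),proj(w,(*p[:2],.191)))
```

```text
[0.46363391 0.01922638 0.13423219] [ 0.469394   -0.22861604 -0.51739878] 0.0851831484578745
[(array([320.1, 270.5]), 0.88)] [319.51930364 271.8148527 ] [318.63684701 270.30187056]
```

View pics/c3.png

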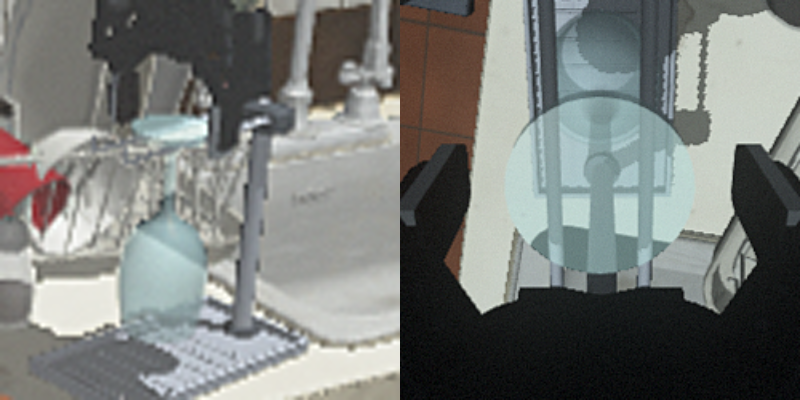

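The fingers now flank the disc: the near tip is at crop (225,145), just below the disc rim. I close.

Request:
apply_moves(rows=[[0, 0, 0, 0, 0, 0], [0, 0, 0, 0, 0, 0], [0, 0, 0, 0, 0, 0], [0, 0, 0, 0, 0, 0], [0, 0, 0, 0, 0, 0]], claw=0, newtons=30)

```text
clock: 7.12
tcp_pos: [0.4642, 0.0192, 0.135]
orientation: [2.005, 2.419, 0.0]
contact_force: [0.3, 0.4, 1.2]
grip_width: 0.0563
gripper_force: 31.5
```

Run:
```python
from h import *
o=r.get_obs();print(o["tcp_pos"],o["contact_force"],o["gripper_force"],o["grip_width"])
w=r.grab_frame("wrist")
print([(x["point"],x["conf"]) for x in r.landmark_of(w,"glass_foot")])
u=np.array([-.185,.983,0]);p=o["tcp_pos"]
q=plan(p+[0,0,.018],10.7);q=plan(p+u*.12+[0,0,.022],10.7,q)
```

```text
[0.46422103 0.01923906 0.13497459] [0.33434542 0.36110661 1.19711259] 31.502593159675598 0.05632195140115673
[([320.9, 267.8], 0.63)]
[-0.0, -0.0, -0.072] [0.0, 0.0, -0.0] t 7.22
[0.48, 0.0, -0.016] [0.0, 0.0, 0.0] t 7.22
```

Request:
apply_moves(rows=[[0, 0, -0.02, 0, 0, 0], [0, 0, -0.045, 0, 0, 0], [0, 0, -0.075, 0, 0, 0], [0, 0, -0.08, 0, 0, 0], [0, 0, -0.08, 0, 0, 0]])

```text
clock: 7.85
tcp_pos: [0.4641, 0.0192, 0.155]
orientation: [2.005, 2.419, 0.0]
contact_force: [-0.4, 0.2, -1.1]
grip_width: 0.0563
gripper_force: 32.2
```

Run:
```python
from h import *
o=r.get_obs();print(o["tcp_pos"],o["contact_force"],o["moment"],o["gripper_force"],o["grip_width"])
w=r.grab_frame("wrist");g=r.grab_frame("scene");save(w,'w4.png')
print([(x["point"],x["conf"]) for x in r.landmark_of(w,"glass_foot")],[(x["point"],x["conf"]) for x in r.landmark_of(g,"glass_foot")],proj(g,(.4642,.0192,.208)))
```

```text
[0.46407234 0.01921671 0.15495384] [-0.36951128  0.19505052 -1.05654992] [-0.02957369  0.00114358 -0.00517998] 32.155176401138306 0.05627245649442504
[([319.9, 267.1], 0.74)] [([386.5, 153.6], 0.71), ([301.4, 243.1], 0.65)] [388.34946495 155.01230105]
```

The glass is lifted and held. Next it goes out along the wires.

Request:
apply_moves(rows=[[0.08, 0, 0, 0, 0, 0], [0.2, 0, 0, 0, 0, 0], [0.32, 0, 0, 0, 0, 0], [0.44, 0, 0, 0, 0, 0], [0.5, 0, 0, 0, 0, 0]])

```text
clock: 8.68
tcp_pos: [0.4404, 0.1436, 0.1548]
orientation: [-2.002, -2.421, -0.0]
contact_force: [0.2, 0.2, -0.3]
grip_width: 0.0565
gripper_force: 32.2
```

Request:
apply_moves(rows=[[0.02, 0, -0.08, 0, 0, 0.05], [0.04, 0, -0.16, 0, 0, 0.1], [0.04, 0, -0.16, 0, 0, 0.1], [0.04, 0, -0.16, 0, 0, 0.1]])

```text
clock: 9.18
tcp_pos: [0.4387, 0.151, 0.194]
orientation: [-2.187, -2.255, 0.002]
contact_force: [0.0, 0.1, -1.4]
grip_width: 0.0565
gripper_force: 32.6
```

Run:
```python
from h import *
o=r.get_obs();print(o["tcp_pos"],o["contact_force"])
w=r.grab_frame("wrist");g=r.grab_frame("scene");save(w,'w5.png')
print([(np.round(x["point"],1),x["conf"]) for x in r.landmark_of(w,"keeper")],[(np.round(x["point"],1),x["conf"]) for x in r.landmark_of(g,"keeper")])
crop=lambda f,x,y,w,h: cv2.resize(np.ascontiguousarray(f["pixels"][y:y+h,x:x+w,::-1]),(400,400),interpolation=cv2.INTER_CUBIC)
cv2.imwrite('pics/c4.png',np.hstack([crop(g,230,150,100,100),cv2.resize(w["pixels"][:,120:520,::-1],(400,400))]))
```

```text
[0.43872923 0.15099307 0.19403485] [ 0.01599545  0.13099061 -1.36779167]
[(array([455.7,  78.6]), 0.5)] [(array([245.9, 254.2]), 0.7), (array([404.5, 212.8]), 0.56), (array([320.3, 221.5]), 0.48)]
```

View pics/c4.png

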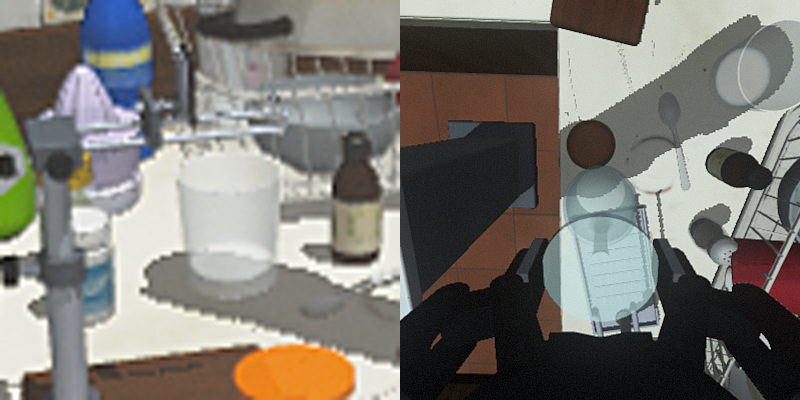

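The glass is out and clear of the rail. The saucer is below it at about (590,143) in the crop, and the keeper's base edge is at about (600,10). Next I measure the keeper by stereo from closer in, starting with the foot's offset in the tool and a pre-approach pose.

Run:
```python
from h import *
o=r.get_obs();p=o["tcp_pos"];T=R.from_rotvec(o["orientation"])
w=r.grab_frame("wrist")
for x in r.landmark_of(w,"glass_foot")[:2]:
  print(x["point"],x["conf"],T.inv().apply(atz(w,x["point"],p[2]+.053)-p))
m=r.outline_of(w,"glass_foot")
if m: print(m[0]["rect"],m[0]["conf"])
q=plan((.413,.243,.194),-10.5)
```

```text
[321.0, 271.7] 0.68 [-0.00297829  0.00137749 -0.0530009 ]
[264.5, 167.5, 110.7, 152.7] 0.57
[0.368, -0.092, 0.002] [-0.0, 0.0, 0.136] t 9.53
```

Request:
apply_moves(rows=[[0.08, -0.02, 0, 0, 0, 0.03], [0.2, -0.05, 0, 0, 0, 0.09], [0.31, -0.08, 0, 0, 0, 0.136], [0.36, -0.09, 0, 0, 0, 0.136], [0.36, -0.09, 0, 0, 0, 0.136]])

```text
clock: 10.15
tcp_pos: [0.4138, 0.2415, 0.1948]
orientation: [-2.413, -2.011, 0.0]
contact_force: [0.5, -0.4, -1.4]
grip_width: 0.0561
gripper_force: 32.6
```

Run:
```python
from h import *
import pickle
o=r.get_obs();p=o["tcp_pos"];T=R.from_rotvec(o["orientation"]);print(p,T.as_matrix()[:,1])
w=r.grab_frame("wrist");save(w,'w6.png');pickle.dump(w,open('w6.pkl','wb'))
print([(np.round(x["point"],1),x["conf"]) for x in r.landmark_of(w,"keeper")],[(np.round(x["rect"]),x["conf"]) for x in r.search_frame(w,"keeper")])
for z in(.196,.222): print(proj(w,(.438,.299,z)),proj(w,(.410,.307,z)))
```

```text
[0.41375122 0.24154901 0.19476205] [ 9.83653100e-01 -1.80073757e-01 -1.41625955e-04]
[] [(array([275.,   0.,  94., 136.]), 0.92)]
[340.44248748 132.74486021] [292.40672582 127.90765217]
[343.90309854 136.07462382] [287.57400448 130.4188508 ]
```

View pics/w6.png

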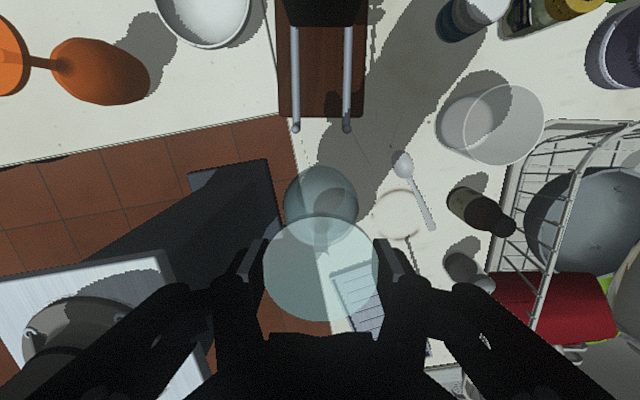

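The keeper wires run almost vertically, with stops at about (296,127) and (347,127), so the tool is aligned. Their known 30 mm spacing gives the wire height from line fits.

Run:
```python
from h import *
import pickle
from scipy.optimize import least_squares
w=pickle.load(open('w6.pkl','rb'));im=w["pixels"].astype(float).sum(2)
o=r.get_obs();p=o["tcp_pos"];T=R.from_rotvec(o["orientation"])
C={}
for c0 in(295,347):
  L=[]
  for row in range(36,112,4):
    s=im[row,c0-9:c0+10]; bg=np.median(s); v=np.clip(s-bg-60,0,None)
    if v.sum()>0: L.append((row,c0-9+(v*np.arange(19)).sum()/v.sum(),int((v>0).sum())))
  C[c0]=np.array(L); print(np.round(C[c0],1).tolist())
for row in(105,115,120,124,128,132,135): print(row,im[row,286:304].astype(int).tolist(),im[row,338:356].astype(int).tolist())
# fit: wire axis z, heading, lateral
def pts(z):
  q={c:np.array([T.inv().apply(atz(w,(a[1],a[0]),z)-p)[:2] for a in C[c]]) for c in C}
  return q
for z in(.18,.19,.2,.21):
  q=pts(z);f=[np.polyfit(q[c][:,0],q[c][:,1],1) for c in C];print(z,[(round(np.degrees(np.arctan(a[0])),2),round(np.polyval(a,.08)*1e3,1)) for a in f],"sep mm at x=.08",round(abs(np.polyval(f[0],.08)-np.polyval(f[1],.08))*1e3,2))
```

```text
[[36.0, 293.7, 9.0], [40.0, 293.7, 9.0], [44.0, 293.8, 9.0], [48.0, 293.9, 8.0], [52.0, 294.0, 8.0], [56.0, 294.1, 8.0], [60.0, 294.2, 8.0], [64.0, 294.3, 8.0], [68.0, 294.4, 8.0], [72.0, 294.5, 8.0], [76.0, 294.5, 8.0], [80.0, 294.6, 8.0], [84.0, 294.7, 8.0], [88.0, 294.8, 7.0], [92.0, 294.9, 8.0], [96.0, 295.0, 8.0], [100.0, 295.2, 8.0], [104.0, 295.2, 8.0], [108.0, 295.2, 8.0]]
[[36.0, 347.9, 9.0], [40.0, 347.7, 9.0], [44.0, 347.5, 8.0], [48.0, 347.4, 8.0], [52.0, 347.3, 8.0], [56.0, 347.2, 8.0], [60.0, 347.1, 8.0], [64.0, 347.0, 9.0], [68.0, 346.9, 9.0], [72.0, 346.8, 9.0], [76.0, 346.6, 9.0], [80.0, 346.5, 8.0], [84.0, 346.4, 8.0], [88.0, 346.3, 8.0], [92.0, 346.2, 8.0], [96.0, 346.0, 9.0], [100.0, 346.0, 9.0], [104.0, 345.9, 9.0], [108.0, 345.4, 8.0]]
105 [149, 178, 165, 149, 157, 160, 292, 422, 459, 485, 459, 398, 353, 252, 161, 128, 149, 151] [84, 89, 88, 71, 215, 375, 419, 468, 486, 446, 392, 320, 197, 40, 95, 97, 90, 88]
115 [145, 146, 138, 128, 128, 109, 243, 422, 441, 494, 478, 405, 354, 271, 188, 106, 137, 137] [84, 71, 88, 107, 247, 432, 385, 190, 212, 212, 205, 163, 10
[... 675 characters left out ...]
] [276, 269, 261, 271, 265, 225, 170, 140, 156, 154, 184, 177, 219, 263, 241, 275, 290, 283]
135 [218, 189, 199, 250, 333, 449, 592, 587, 585, 580, 590, 583, 585, 581, 569, 572, 572, 574] [287, 276, 274, 282, 280, 263, 280, 281, 266, 287, 279, 277, 286, 269, 271, 260, 247, 278]
0.18 [(np.float64(-0.12), np.float64(-16.0)), (np.float64(0.04), np.float64(16.5))] sep mm at x=.08 32.5
0.19 [(np.float64(-0.12), np.float64(-15.1)), (np.float64(0.04), np.float64(15.7))] sep mm at x=.08 30.79
0.2 [(np.float64(-0.12), np.float64(-14.3)), (np.float64(0.04), np.float64(14.8))] sep mm at x=.08 29.08
0.21 [(np.float64(-0.12), np.float64(-13.4)), (np.float64(0.04), np.float64(13.9))] sep mm at x=.08 27.37
```

Run:
```python
from h import *
import pickle
w=pickle.load(open('w6.pkl','rb'))
o=r.get_obs();p=o["tcp_pos"];T=R.from_rotvec(o["orientation"]);print(p)
for q in((295.5,128.5),(346.5,128.5)):print((T.inv().apply(atz(w,q,.206)-p)*1e3).round(1))
# foot disc extents by outline edges
im=w["pixels"].astype(int)
print([int(im[268,c].sum()) for c in range(255,275)],[int(im[268,c].sum()) for c in range(368,388)])
print([int(im[k,322].sum()) for k in range(205,228)],[int(im[k,322].sum()) for k in range(312,330)])
for a in(216.5,321): print(a,T.inv().apply(atz(w,(322,a),p[2]+.056)-p))
```

```text
[0.41430361 0.23986215 0.19464042]
[ 65.4 -13.9 -11.4]
[ 65.5  15.1 -11.4]
[56, 33, 45, 43, 39, 55, 38, 85, 263, 369, 355, 343, 353, 353, 354, 330, 338, 334, 312, 336] [554, 548, 524, 447, 341, 365, 358, 346, 371, 320, 160, 86, 87, 114, 112, 109, 90, 103, 96, 105]
[308, 316, 319, 310, 320, 289, 286, 264, 253, 243, 226, 250, 368, 416, 396, 384, 385, 382, 390, 382, 386, 382, 384] [350, 353, 335, 318, 330, 341, 331, 346, 343, 251, 191, 201, 194, 208, 195, 197, 206, 220]
216.5 [ 0.02889712  0.00115698 -0.05602419]
321 [-0.02806004  0.0015186  -0.05597667]
```

Wire tops are at about 0.197 and the stops are about 66 mm ahead of the foot, with lateral and heading aligned. I lower to pass with about 10 mm clearance, then go in.

Request:
apply_moves(rows=[[0, 0, -0.0, 0, 0, 0], [0, 0, 0.06, 0, 0, 0], [0.02, 0, 0.11, 0, 0, 0], [0.08, 0, 0.11, 0, 0, 0], [0.16, 0, 0.11, 0, 0, 0]])

```text
clock: 10.92
tcp_pos: [0.4214, 0.2817, 0.1671]
orientation: [-2.416, -2.008, 0.0]
contact_force: [0.3, 0.1, -1.7]
grip_width: 0.0564
gripper_force: 32.6
```

Request:
apply_moves(rows=[[0.06, 0, 0, 0, 0, 0], [0.12, 0, 0, 0, 0, 0], [0.15, 0, 0, 0, 0, 0], [0.15, 0, 0, 0, 0, 0], [0.15, 0, 0, 0, 0, 0]])

```text
clock: 11.55
tcp_pos: [0.428, 0.3167, 0.1673]
orientation: [2.416, 2.007, -0.001]
contact_force: [-0.1, -0.2, -0.7]
grip_width: 0.0567
gripper_force: 32.6
```

Run:
```python
from h import *
o=r.get_obs();p=o["tcp_pos"];T=R.from_rotvec(o["orientation"]);print(p,o["contact_force"],"fx tool",T.inv().apply(o["contact_force"]),o["clock"])
p0=np.array([.41430361,.23986215,.19464042]);print("travel",T.inv().apply(p-p0)*1e3)
w=r.grab_frame("wrist");save(w,'w7.png')
im=w["pixels"].astype(int).sum(2)
m=r.search_frame(w,"keeper");print([(np.round(x["rect"]),x["conf"]) for x in m])
print(r.landmark_of(w,"glass_foot"))
for y in(-15,15):
  for z in(.197,.207): print(y,z,proj(w,p0+T.apply([.0655,y/1e3,0])*[1,1,0]+[0,0,z-p0[2]]).round(1))
```

```text
[0.42804877 0.31674702 0.16726129] [-0.134959   -0.16145299 -0.68984867] fx tool [-0.1830081  -0.1030933   0.68996521] 11.55
travel [78.1199801  -0.59466954 27.32661607]
[(array([226.,   0., 148., 218.]), 0.68), (array([332., 312.,  53.,  27.]), 0.27)]
[{'point': [319.3, 268.4], 'conf': 0.88}]
-15 0.197 [293.3 265. ]
-15 0.207 [291.6 274.5]
15 0.197 [344.7 265.1]
15 0.207 [346.2 274.5]
```

Request:
apply_moves(rows=[[0.016, 0, 0, 0, 0, 0], [0.032, 0, 0, 0, 0, 0], [0.044, 0, 0, 0, 0, 0], [0.044, 0, 0, 0, 0, 0]])

```text
clock: 12.2
tcp_pos: [0.43, 0.3286, 0.1673]
orientation: [-2.415, -2.008, -0.0]
contact_force: [0.1, 0.3, -2.3]
grip_width: 0.0565
gripper_force: 32.6
```

Request:
apply_moves(rows=[[0.008, 0, 0, 0, 0, 0], [0.012, 0, 0, 0, 0, 0], [0.012, 0, 0, 0, 0, 0]])

```text
clock: 12.58
tcp_pos: [0.4305, 0.3307, 0.1672]
orientation: [2.416, 2.007, -0.001]
contact_force: [-0.1, -2.1, -0.7]
grip_width: 0.0565
gripper_force: 32.6
```

Request:
apply_moves(rows=[[0.008, 0, 0, 0, 0, 0], [0.012, 0, 0, 0, 0, 0], [0.012, 0, 0, 0, 0, 0]])

```text
clock: 12.95
tcp_pos: [0.4311, 0.3338, 0.1672]
orientation: [2.416, 2.008, -0.001]
contact_force: [-1.6, -2.9, -1.0]
grip_width: 0.0562
gripper_force: 32.6
```

Run:
```python
from h import *
o=r.get_obs();p=o["tcp_pos"];T=R.from_rotvec(o["orientation"]);print(p,"f tool",T.inv().apply(o["contact_force"]),o["moment"],o["clock"],o["gripper_force"])
p0=np.array([.41430361,.23986215,.19464042]);print("travel",T.inv().apply(p-p0)*1e3)
w=r.grab_frame("wrist");save(w,'w8.png');print(r.landmark_of(w,"glass_foot"))
```

```text
[0.43109631 0.33384018 0.16722651] f tool [-3.12517644 -1.04305306  1.01706283] [-0.60886231  0.10937067 -0.04044327] 12.95 32.577102184295654
travel [95.4797101  -0.68962053 27.35940492]
[{'point': [322.2, 267.3], 'conf': 0.65}]
```

Request:
apply_moves(rows=[[0.007, 0, 0, 0, 0, 0], [0.014, 0, 0, 0, 0, 0], [0.014, 0, 0, 0, 0, 0], [0.014, 0, 0, 0, 0, 0]])

```text
clock: 13.55
tcp_pos: [0.4317, 0.3373, 0.1672]
orientation: [2.416, 2.008, -0.001]
contact_force: [-0.8, -5.5, -0.4]
grip_width: 0.0561
gripper_force: 32.6
```

Run:
```python
from h import *
p0=np.array([.41430361,.23986215,.19464042])
for i in range(3):
  o=r.get_obs();p=o["tcp_pos"];T=R.from_rotvec(o["orientation"]);print("travel",T.inv().apply(p-p0)*1e3,"f tool",T.inv().apply(o["contact_force"]).round(2))
  w=r.grab_frame("wrist")
print([x["point"] for x in r.landmark_of(w,"glass_foot")])
im=w["pixels"].astype(int).sum(2);T=R.from_rotvec(o["orientation"])
# stop tips expected
for y in(-14.5,15): print(y,[proj(w,p0+T.apply([.0655,y/1e3,0])*[1,1,0]+[0,0,z-p0[2]]).round(1) for z in(.197,.207)])
save(w,'w9.png')
```

```text
travel [98.99996323 -0.68674919 27.36005631] f tool [-5.58  0.23  0.41]
travel [99.00683694 -0.67855777 27.33091247] f tool [-5.3   0.    1.97]
travel [99.05486509 -0.68776121 27.32061545] f tool [-4.37 -0.63  2.2 ]
[[322.6, 266.7]]
-14.5 [array([295.2, 295.7]), array([293.7, 306.7])]
15 [array([344. , 295.8]), array([345.4, 306.7])]
```

Request:
apply_moves(rows=[[0, 0, 0.01, 0, 0, 0], [0, 0, 0.022, 0, 0, 0], [0, 0, 0.028, 0, 0, 0], [0, 0, 0.028, 0, 0, 0]])

```text
clock: 14.25
tcp_pos: [0.4321, 0.3377, 0.1607]
orientation: [2.416, 2.008, 0.001]
contact_force: [-1.9, -5.3, 1.7]
grip_width: 0.0563
gripper_force: 32.7
```

Request:
apply_moves(rows=[[0, 0, 0.006, 0, 0, 0], [0, 0, 0.012, 0, 0, 0], [0, 0, 0.018, 0, 0, 0], [0, 0, 0.018, 0, 0, 0]])

```text
clock: 14.75
tcp_pos: [0.4322, 0.3377, 0.1563]
orientation: [2.416, 2.008, 0.001]
contact_force: [-1.4, -5.3, 2.7]
grip_width: 0.0564
gripper_force: 32.7
```

Run:
```python
from h import *
p0=np.array([.41430361,.23986215,.19464042])
for i in range(4):
  o=r.get_obs();p=o["tcp_pos"];T=R.from_rotvec(o["orientation"]);print("travel",T.inv().apply(p-p0)*1e3,"f tool",T.inv().apply(o["contact_force"]).round(2),o["moment"].round(3),p[2])
  w=r.grab_frame("wrist")
print([x["point"] for x in r.landmark_of(w,"glass_foot")])
```

```text
travel [99.42102167 -0.36707678 38.44021622] f tool [-5.5  -0.42 -2.69] [-0.941  0.18   0.008] 0.1562504518186626
travel [99.44188725 -0.39188883 38.4033215 ] f tool [-5.47 -0.07 -2.38] [-1.021  0.183  0.018] 0.15629273686722378
travel [99.44088694 -0.36753775 38.37870172] f tool [-5.72  0.26 -1.97] [-0.939  0.233  0.024] 0.15631581220667307
travel [99.46468303 -0.38851947 38.35964241] f tool [-5.38  0.12 -2.01] [-1.     0.195 -0.025] 0.1563397955621577
[[319.4, 266.9], [459.9, 206.3]]
```

Request:
apply_moves(rows=[[0, 0, 0.006, 0, 0, 0], [0, 0, 0.012, 0, 0, 0], [0, 0, 0.012, 0, 0, 0]])

```text
clock: 15.38
tcp_pos: [0.4322, 0.3377, 0.1533]
orientation: [2.416, 2.008, 0.001]
contact_force: [-1.1, -5.5, 1.0]
grip_width: 0.0563
gripper_force: 32.7
```

Request:
apply_moves(rows=[[0, 0, 0.006, 0, 0, 0], [0, 0, 0.008, 0, 0, 0], [0, 0, 0.008, 0, 0, 0]])

```text
clock: 15.75
tcp_pos: [0.4322, 0.3377, 0.1513]
orientation: [2.416, 2.007, 0.002]
contact_force: [-0.2, -5.7, 2.9]
grip_width: 0.0565
gripper_force: 32.7
```

Request:
apply_moves(rows=[[0, 0, 0.004, 0, 0, 0], [0, 0, 0.006, 0, 0, 0], [0, 0, 0.006, 0, 0, 0]])

```text
clock: 16.12
tcp_pos: [0.4321, 0.3377, 0.1498]
orientation: [2.416, 2.008, 0.001]
contact_force: [-1.0, -5.3, 1.8]
grip_width: 0.0561
gripper_force: 32.7
```

Request:
apply_moves(rows=[[0, 0, 0.004, 0, 0, 0], [0, 0, 0.004, 0, 0, 0], [0, 0, 0.004, 0, 0, 0]])

```text
clock: 16.5
tcp_pos: [0.4322, 0.3377, 0.1488]
orientation: [2.416, 2.007, 0.001]
contact_force: [-0.3, -5.6, 2.3]
grip_width: 0.0561
gripper_force: 32.8
```

Request:
apply_moves(rows=[[0, 0, 0.004, 0, 0, 0], [0, 0, 0.004, 0, 0, 0], [0, 0, 0.004, 0, 0, 0]])

```text
clock: 16.88
tcp_pos: [0.4322, 0.3378, 0.1479]
orientation: [2.416, 2.008, 0.002]
contact_force: [-1.1, -5.8, 2.9]
grip_width: 0.0565
gripper_force: 32.8
```

Request:
apply_moves(rows=[[0, 0, 0.003, 0, 0, 0], [0, 0, 0.003, 0, 0, 0], [0, 0, 0.003, 0, 0, 0]])

```text
clock: 17.25
tcp_pos: [0.4322, 0.3378, 0.1473]
orientation: [2.416, 2.008, 0.002]
contact_force: [-1.2, -5.3, 3.0]
grip_width: 0.0559
gripper_force: 32.8
```

Request:
apply_moves(rows=[[0, 0, 0.003, 0, 0, 0], [0, 0, 0.003, 0, 0, 0], [0, 0, 0.003, 0, 0, 0]])

```text
clock: 17.62
tcp_pos: [0.4323, 0.3378, 0.1467]
orientation: [2.416, 2.007, 0.002]
contact_force: [-1.3, -6.2, 4.7]
grip_width: 0.0563
gripper_force: 32.9
```

Request:
apply_moves(rows=[[0, 0, 0.003, 0, 0, 0], [0, 0, 0.003, 0, 0, 0], [0, 0, 0.003, 0, 0, 0]])

```text
clock: 18.0
tcp_pos: [0.4323, 0.3378, 0.1462]
orientation: [2.416, 2.007, 0.002]
contact_force: [-2.4, -6.2, 6.0]
grip_width: 0.0564
gripper_force: 33.0
```

Run:
```python
from h import *
p0=np.array([.41430361,.23986215,.19464042])
for i in range(4):
  o=r.get_obs();p=o["tcp_pos"];T=R.from_rotvec(o["orientation"]);print("travel",T.inv().apply(p-p0)*1e3,"f tool",T.inv().apply(o["contact_force"]).round(2),o["moment"].round(3),p[2])
  w=r.grab_frame("wrist")
print([x["point"] for x in r.landmark_of(w,"glass_foot")])
```

```text
travel [99.58095476 -0.28830376 48.52956896] f tool [-6.55 -1.16 -5.96] [-1.246  0.405  0.07 ] 0.14617985157824762
travel [99.54213989 -0.28740239 48.54155121] f tool [-7.25 -1.39 -5.98] [-1.305  0.395  0.024] 0.1461629062960849
travel [99.58622157 -0.30348259 48.51909209] f tool [-7.18 -0.72 -6.69] [-1.267  0.461  0.05 ] 0.14618891527745365
travel [99.55658434 -0.29701169 48.52809831] f tool [-6.1  -1.13 -6.53] [-1.254  0.417  0.01 ] 0.14617943022525318
[[320.8, 269.2]]
```

The foot is on the wires: contact came at a wire top of about 0.197, as measured. I ease up slightly and back off until the foot rests against the stops.

Request:
apply_moves(rows=[[0, 0, -0.002, 0, 0, 0], [-0.004, 0, -0.002, 0, 0, 0], [-0.008, 0, -0.002, 0, 0, 0], [-0.012, 0, -0.002, 0, 0, 0], [-0.012, 0, -0.002, 0, 0, 0]])

```text
clock: 18.88
tcp_pos: [0.4318, 0.3356, 0.1463]
orientation: [-2.416, -2.008, -0.004]
contact_force: [0.1, -2.3, 5.3]
grip_width: 0.0566
gripper_force: 33.0
```

Run:
```python
from h import *
p0=np.array([.41430361,.23986215,.19464042])
for i in range(4):
  o=r.get_obs();p=o["tcp_pos"];T=R.from_rotvec(o["orientation"]);print("travel",T.inv().apply(p-p0)*1e3,"f tool",T.inv().apply(o["contact_force"]).round(2),o["moment"].round(3),p[2])
  w=r.grab_frame("wrist")
print([x["point"] for x in r.landmark_of(w,"glass_foot")])
```

```text
travel [97.26514546 -0.31888831 48.54911919] f tool [-2.27  0.51 -5.28] [-0.28   0.023  0.01 ] 0.14631252380354326
travel [97.2633296  -0.34288573 48.54739142] f tool [-1.98 -0.14 -6.21] [-0.352 -0.023 -0.044] 0.14630691554375502
travel [97.28209187 -0.32390779 48.5540347 ] f tool [-1.6   0.46 -5.46] [-0.355  0.025  0.002] 0.14630452075262093
travel [97.28271202 -0.32323827 48.53581063] f tool [-2.06 -0.22 -5.98] [-0.318  0.022 -0.018] 0.14632115082677966
[[319.2, 269.7], [320.6, 188.0]]
```

Request:
apply_moves(rows=[[0, 0, -0.002, 0, 0, 0], [-0.003, 0, -0.002, 0, 0, 0], [-0.006, 0, -0.002, 0, 0, 0], [-0.006, 0, -0.002, 0, 0, 0]])

```text
clock: 19.62
tcp_pos: [0.4314, 0.334, 0.1465]
orientation: [-2.415, -2.008, -0.003]
contact_force: [0.8, 0.9, 5.0]
grip_width: 0.0562
gripper_force: 33.0
```

Run:
```python
from h import *
p0=np.array([.41430361,.23986215,.19464042])
for i in range(3):
  o=r.get_obs();p=o["tcp_pos"];T=R.from_rotvec(o["orientation"]);print("travel",T.inv().apply(p-p0)*1e3,"f tool",T.inv().apply(o["contact_force"]).round(2),o["moment"].round(3),p[2])
  w=r.grab_frame("wrist")
print([x["point"] for x in r.landmark_of(w,"glass_foot")])
save(w,'w10.png')
```

```text
travel [95.56694094 -0.46707197 48.326793  ] f tool [ 1.07  0.65 -4.98] [ 0.291 -0.311 -0.034] 0.1464881635632392
travel [95.56997864 -0.51523389 48.34523168] f tool [ 1.17  1.52 -4.18] [ 0.323 -0.321 -0.032] 0.14646172397996005
travel [95.56379766 -0.48814926 48.31497422] f tool [ 2.16  0.9  -5.12] [ 0.406 -0.331  0.003] 0.14649020280601777
[[318.7, 269.4]]
```

The foot now bears on the stops (force reversed), so it is seated. I ease the press and release.

Request:
apply_moves(rows=[[0.001, 0, -0.002, 0, 0, 0], [0.001, 0, -0.002, 0, 0, 0], [0.001, 0, -0.002, 0, 0, 0]], newtons=20)

```text
clock: 20.2
tcp_pos: [0.4311, 0.3338, 0.1467]
orientation: [-2.416, -2.008, -0.001]
contact_force: [2.9, 2.9, 4.1]
grip_width: 0.0564
gripper_force: 33.0
```

Request:
apply_moves(rows=[[0, 0, 0, 0, 0, 0], [0, 0, 0, 0, 0, 0], [0, 0, 0, 0, 0, 0], [0, 0, 0, 0, 0, 0], [0, 0, 0, 0, 0, 0]], claw=1)

```text
clock: 20.82
tcp_pos: [0.4309, 0.3333, 0.1465]
orientation: [2.416, 2.008, -0.0]
contact_force: [-0.2, -0.3, 0.7]
grip_width: 0.0857
gripper_force: 0.0
```

Run:
```python
from h import *
o=r.get_obs();p=o["tcp_pos"];T=R.from_rotvec(o["orientation"]);print(p,T.inv().apply(o["contact_force"]).round(2),o["grip_width"],o["clock"])
w=r.grab_frame("wrist");save(w,'w11.png')
im=w["pixels"].astype(int).sum(2)
m=r.landmark_of(w,"glass_foot");print([(x["point"],x["conf"]) for x in m])
for x in m[:1]: print(T.inv().apply(atz(w,x["point"],.2)-p))
print(im[200:340:4,319].tolist()); print(im[270,230:410:4].tolist())
```

```text
[0.43090798 0.33327971 0.14654081] [-0.32 -0.18 -0.69] 0.08571081808041985 20.825
[([320.6, 269.2], 0.83), ([464.6, 204.5], 0.65)]
[-0.00107923  0.00151705 -0.05345906]
[107, 206, 107, 157, 152, 136, 145, 145, 151, 164, 143, 223, 54, 65, 68, 188, 461, 469, 482, 352, 369, 381, 385, 394, 393, 384, 383, 464, 473, 455, 486, 264, 547, 573, 421]
[54, 32, 47, 102, 93, 99, 91, 125, 219, 323, 330, 326, 331, 336, 343, 443, 420, 333, 452, 470, 467, 462, 467, 466, 373, 383, 380, 379, 368, 411, 431, 439, 468, 468, 464, 468, 455, 459, 265, 285, 253, 197, 443, 312, 93]
```

Request:
apply_moves(rows=[[0, 0, -0.03, 0, 0, 0], [0, 0, -0.1, 0, 0, 0], [0, 0, -0.25, 0, 0, 0], [0, 0, -0.42, 0, 0, 0], [0, 0, -0.42, 0, 0, 0]])

```text
clock: 21.55
tcp_pos: [0.4326, 0.3355, 0.2565]
orientation: [2.416, 2.008, 0.013]
contact_force: [-0.5, -0.2, 0.2]
grip_width: 0.0854
gripper_force: 0.0
```

Run:
```python
from h import *
o=r.get_obs();p=o["tcp_pos"];T=R.from_rotvec(o["orientation"]);print(p,o["contact_force"],o["clock"])
p0=np.array([.41430361,.23986215,.19464042])
w=r.grab_frame("wrist");save(w,'w12.png')
m=r.landmark_of(w,"glass_foot");print("wrist foot",[(np.round(x["point"],1),x["conf"],(T.inv().apply(atz(w,x["point"],.2)-p0)*1e3).round(1)) for x in m])
m=r.outline_of(w,"glass_foot");print([(x["rect"],x["conf"]) for x in m])
m=r.landmark_of(w,"glass");print("glass",[(np.round(x["point"],1),x["conf"],atz(w,x["point"],.047).round(4)) for x in m])
print("expect foot",proj(w,p0+T.apply([.0655+.028,.0004,0])*[1,1,0]+[0,0,.2-p0[2]]))
g=r.grab_frame("scene");X=[*(p0+T.apply([.0935,.0004,0]))[:2]]
print("scene foot",[(np.round(x["point"],1),x["conf"]) for x in r.landmark_of(g,"glass_foot")],"exp",proj(g,(*X,.2)),"rim",[(np.round(x["point"],1),x["conf"]) for x in r.landmark_of(g,"glass")],proj(g,(*X,.047)))
```

```text
[0.43257843 0.33553064 0.25649992] [-0.49101596 -0.20046354  0.19856118] 21.55
wrist foot [(array([320.1, 205.3]), 0.94, array([93.4,  2. , -4.8])), (array([331.3, 249. ]), 0.68, array([51.5, 12.2, -5. ])), (array([ 83.7, 167.2]), 0.63, array([ 126.9, -194.7,   -5.7]))]
[([287.6, 153.8, 64.6, 83.2], 0.92), ([51.1, 129.1, 131.3, 71.9], 0.83)]
glass [(array([163. , 152.3]), 0.81, array([0.2284, 0.3964, 0.047 ])), (array([319.8, 170.9]), 0.71, array([0.4338, 0.332 , 0.047 ]))]
expect foot [318.29658357 205.11088721]
scene foot [(array([286.7, 178.2]), 0.63), (array([302.6, 246.5]), 0.56), (array([402.3, 213.2]), 0.21)] exp [288.88762721 178.05800642] rim [(array([303. , 312.8]), 0.69), (array([287. , 232.6]), 0.68), (array([247.8, 253.5]), 0.56), (array([287.3, 177.4]), 0.37)] [290.16121818 234.17739996]
```

The foot sits 27.9 mm behind the stops at the right height, the glass is upright, and the arm is clear.

```bash
python3 -c "
from bench import r
print(r.hand_in())"
```

```text
the job is handed in; nothing more can be done
None
```

The clear glass now hangs on the keeper with its foot on the wires, about 28 mm behind the stops and against the pad, and the job was handed in after about 22 s; the hand-in returned no verdict.

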